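# Set and clamp the fence of a slicing guide

## Task

Set the slicing guide: slide the aluminium fence along its slots, with the clamp still loose, until it is pressed snugly and squarely against both bumpers of the red stop - a light but definite push held for a moment, never a hard shove. Then turn the black bar knob clockwise, nearly a quarter turn, until the fence is clamped tight there, and let go. Leave the things standing around it alone.

Things in the scene. Friction and masses are not known exactly. Their poses are not given: they have to be found in the camera images.
- slicing_guide: Wooden board fixed on the worktop, 164 (x) x 290 (y) x 18 mm high, 8 mm dark guide rails along its long edges. Origin under the board at worktop height; z up; the fence slides along this y axis, towards +y to reach the stop. A plain steel locating bolt (fixed, its cap 21 mm above the board) stands at x +44, y -40 mm, the clamp knob at x -44, y -40 mm.
- fence: Loose aluminium angle, 0.3 kg: wall 128 (x) x 10 (y) x 75 mm high, free to pinch from above at mid-length; 5 mm thick foot reaching 142 mm to -y with two slots round the bolts, which keep it from lifting off. Origin: middle of the wall, underside of the foot (on the board, 18 mm above the worktop). About 1.5 mm play between the rails; drags with 1 to 7 N while loose.
- fence_front (a point): Middle of the front (+y) face of the fence's wall, 30 mm above the underside of the foot; axes as the fence's.
- red_stop: Hard red plastic stop fixed on the board, square to it, at a place that differs each time: two bumpers 20 mm wide, 45 mm high at x +-42 mm, joined by a bar 14 mm high with a screw (64 mm free between the bumpers). Origin on the board's top (18 mm above the worktop), in the middle of the plane of the two faces that meet the fence; they look to -y.
- stop_face (a point): Middle between the bumpers, in the plane of their contact faces, 30 mm above the board's top; axes as the slicing guide's. The fence touches when fence_front has y = 0 in this frame (negative: a gap is left).
- clamp_screw: The clamp: steel washer 23 mm wide on a bolt, with the knob above it; origin in the washer's underside, on the bolt's axis. It sinks 2 mm per radian of knob turn and bears on the fence's foot.
- clamp_knob (a joint): Angle of the black bar knob in rad: 0 to 0.25 at the start (loose); grows clockwise seen from above. The washer meets the foot near 0.85, then the knob grows stiffer (0.2 N m loose, about 0.4 N m tight); it is properly tight above 1.25, ends hard at 1.6, and stays where it is left. At 0 the knob's bar lies along the slicing guide's x axis.
- knob_grip (a point): On the knob's axis, at the height to grip: the grip bar is 36 mm long, 14 mm wide, and reaches from 18 mm below this point to 11 mm above it. Site axes turn with the knob: x along the bar, z up.
- jar_honey: Jar with a grey lid, 71 mm wide, 110 mm high, standing behind the guide; origin under its centre; leave alone.
- tin_1: Green and gold food tin, 75 mm wide, 110 mm high, behind the guide; origin under its centre; leave alone.
- mug_1: Cream mug, 92 x 124 x 93 mm, right of the guide; origin under its centre; leave alone.
- spice_jar_1: Spice jar with a red cap, 45 mm wide, 106 mm high, left of the guide; origin under its centre; leave alone.

How it is judged (in metres and radians):
On the way, in this order (a step that is already met when the one before it is completed fails the run):
1. with the clamp still loose, the fence is pressed against the red stop with more than 3 N for 0.3 s (contact force between fence and red_stop above 3 N and value of joint clamp_knob below 0.6 rad), for 0.3 s.
2. the knob is turned tight (over 1.25 rad) (value of joint clamp_knob above 1.25 rad), for 0.2 s.
At the end, for the whole second after the job is handed in: The fence stands at rest against the red stop (gap under 1.8 mm), square to the guide within 0.03 rad and upright within 0.04 rad, the knob is past 1.25 rad and its washer bears on the foot with more than 8 N (y of fence_front in the frame of stop_face between -0.0018 and 0.0015 m and angle between the y axis of fence and the y axis of slicing_guide, either way round below 0.03 rad and value of joint clamp_knob above 1.25 rad and contact force between clamp_screw and fence above 8 N and angle between fence's own z axis and vertical below 0.04 rad and linear speed of fence below 0.01 m/s); the robot touches nothing.
It fails at once if the red stop is loaded with more than 25 N (contact force between red_stop and anything else above 25 N).
It fails at once if the jar honey is moved more than 15 mm (distance of jar_honey from where it was at the start of the episode above 0.015 m).
It fails at once if the tin 1 is moved more than 15 mm (distance of tin_1 from where it was at the start of the episode above 0.015 m).
It fails at once if the mug 1 is moved more than 15 mm (distance of mug_1 from where it was at the start of the episode above 0.015 m).
It fails at once if the spice jar 1 is moved more than 15 mm (distance of spice_jar_1 from where it was at the start of the episode above 0.015 m).
It also fails if it takes over 56 s, if anything falls off the work surface, if the arm or the gripper's body presses on something with over 40 N, if the wrist force passes 120 N, or if a joint passes its speed limit or range.

## Robot

A 6-joint arm with a two-finger parallel gripper is mounted at the origin on a cart in front of the work surface, level with it; the furniture and walls round the work are solid. World frame = base frame: x ahead of the robot, y to its left, z up, the work surface at z = 0. Lengths are in mm, angles in rad, forces in N, time in s.
With the tool pointing down it reaches from about 275 to 1000 mm from the base axis. Payload 8.4 kg.
Tool frame: the origin (TCP) lies midway between the tips of the shut fingers; the grasp point (between the pads) lies 19 mm behind it; z points along the fingers, y is the line along which they close (so a half turn about z gives the same grasp; the last joint's range is limited). The gripper opens to 85 mm and grips with 20 to 120 N. Pads are 22 mm wide; open, the fingers measure 114 mm over their backs; the gripper's body (76 mm by 85 mm) begins 54 mm behind the grasp point. The pads swing forward as they close: fully open they stand 13 mm farther back than shut.
Start: joints at [-1.3, 0.353, 1.633, -0, 1.155, -0.002], TCP at [168.391, -601.891, 231.281] pointing down, gripper open.
Joint ranges: [-2.63, 2.63], [-0.92, 2.1], [0.06, 2.66], [-1.3, 4.44], [0, 2.69], [-3.02, 3.02]. Speed limits (rad/s): [2.22, 2.22, 2.79, 3.14, 3.14, 3.14].

## Interface

Orientations are given as [roll, pitch, yaw] about the fixed x, y, z axes, in that order (R = Rz(yaw) Ry(pitch) Rx(roll)).
In Python, from rig import r gives the robot as it stands.
- The arm moves only by the tool servo_tool, never from a script. Its argument "deltas" is a list of rows, each an object of numbers: "x", "y", "z": the shift along the world's x, y, z in mm; "rx", "ry", "rz": the turn, a rotation vector about the world's x, y, z in rad; "gripper": the gripper's target within -1 to 1 (fully open at 1, half-way at 0, shut at -1). A call has 1 to 10 rows; each row is the pose to reach, as a shift and turn from the pose commanded when the call began; what a row does not reach only later rows make up. A row lasts 1/10 s, in which the tool goes at most 50 mm and 8.59 degrees, less where a joint would pass 70% of its speed; a pose out of reach is approached as far as the arm can. A call with a gripper value outside its range is refused whole. The fingers move at their own pace and stop on an object; "newtons" is the grip in N (left out, the last holds). Time passes only in rows, so rows that repeat a pose let the fingers close. It gives the time, the measured TCP pose, the force, the opening and the grip force at its end, in the units of the state.
- r.sense(): the state, without advancing time (a new reading comes with each control period).
- r.grab_frame(name): name is "scene" or "top" or "wrist"; returns the picture (400x640x3 uint8, blue, green, red); there is no depth.
- r.camera_params(name): a dict with "mtx" (3x3 intrinsics, pixels), "eye" and "orientation" of the camera in the world. Camera axes: x right, y down, z forward; pixel columns grow to the right and rows downward; lengths in mm; the calibration is good to about 2 mm. A picture is of the moment at which its call begins: read the wrist's pose just before it. camera_params takes no time and is no camera call; for the wrist camera it gives the pose at the moment of the call.
- r.sign_off(): hands the job in; it is judged then, once.
Trained networks look in the newest picture that a camera, given by its name, has taken for a name from the list of things; names that differ only in an ending like _2 or _b are one class to them, and where a whole thing is asked for, a point or a joint stands for the part that bears it (a point fixed in the world has none). Each returns a list of dicts, best first, with "conf" (0 to 1); they miss things now and then, are a little off and sometimes report something else, mostly with a low value. They report only what shows in the picture. A call takes as long as a camera call.
- r.recognise(name, camera): "box" ([left, top, width, height] in pixels, round what is visible of it).
The state is a dict: "clock": time; "qpos": joint angles; "qvel": joint speeds; "joint_efforts": joint torques, N m; "eef_pos": TCP position; "tcp_rot": TCP orientation; "contact_force": force on the tool from outside, world axes, zero at the start; "wrist_torque": the same for the moment, N m; "opening": opening from 0.0 (shut) to 1.0 (fully open); "grasp_force": force on a finger pad.
Only numpy, scipy, OpenCV 4.12 (cv2) and the standard library are available. Lean on these libraries where they do the work, as an engineer would, in place of code of your own. Each camera call takes 0.05 s, during which the arm holds its last target. There are 200 camera calls.

## Working session

There is one attempt and no reset: what is moved stays moved. The work goes in short steps, Python scripts to look and compute and a tool call to move; the robot and the scene stay as the last step left them, time stands still between calls to the robot, and variables do not carry over. Pictures are saved under pics/ and viewed, at most 10 in all, crops included, and the job is handed in when it is done.

Besides the shell and the picture viewer there is one more tool, called after "Call:" as name(argument=value, ...), one argument or row to a line, values as JSON. servo_tool: Moves the arm, as the interface text tells. Its arguments: {"type":"object","properties":{"deltas":{"type":"array","items":{"type":"object","properties":{"x":{"type":"number"},"y":{"type":"number"},"z":{"type":"number"},"rx":{"type":"number"},"ry":{"type":"number"},"rz":{"type":"number"},"gripper":{"type":"number"}}}},"newtons":{"type":"number"}},"required":["deltas"]}

```bash
mkdir -p pics
cat > h.py <<'E'
from rig import r
import cv2, numpy as np
from scipy.spatial.transform import Rotation as R
def cam(n):
    p=r.camera_params(n); o=np.array(p["orientation"],float)
    M=o if o.shape==(3,3) else R.from_euler('xyz',o).as_matrix()
    return np.array(p["mtx"]),np.array(p["eye"]),M
def ray(c,px,z):
    K,e,M=c; d=M@np.linalg.inv(K)@[px[0],px[1],1]; return e+d*(z-e[2])/d[2]
def proj(c,P):
    K,e,M=c; q=K@(M.T@(np.array(P,float)-e)); return q[:2]/q[2]
E
python3 - <<'E'
from h import *
a=r.grab_frame("scene");b=r.grab_frame("top")
cv2.imwrite("pics/s.png",a);cv2.imwrite("pics/t.png",b)
print(r.camera_params("top"));print(r.camera_params("scene"))
for n in ["slicing_guide","fence","red_stop","clamp_knob","jar_honey","tin_1","mug_1","spice_jar_1"]:
    for c in ["top","scene"]:
        print(n,c,[(d["box"],round(d["conf"],2)) for d in r.recognise(n,c)[:2]])
print(r.sense())
E
```

```text
{'mtx': array([[432.63571292,   0.        , 319.58231773],
       [  0.        , 432.63571292, 203.13854855],
       [  0.        ,   0.        ,   1.        ]]), 'eye': array([ 473.93057923,   43.08658616, 1115.39644569]), 'orientation': array([-3.037784  ,  0.02899315, -1.5886975 ])}
{'mtx': array([[377.5493135 ,   0.        , 320.95363267],
       [  0.        , 377.5493135 , 199.02094518],
       [  0.        ,   0.        ,   1.        ]]), 'eye': array([ 59.27855901, 829.9064735 , 650.77178929]), 'orientation': array([-2.13172185,  0.02394014, -2.53827864])}
slicing_guide top [([267.5, 191.5, 125.1, 83.9], 0.82)]
slicing_guide scene [([300.3, 190.4, 84.2, 68.7], 0.67)]
fence top [([308.7, 201.9, 65.9, 58.9], 0.56)]
fence scene [([324.6, 198.9, 56.5, 32.5], 0.9)]
red_stop top [([281.0, 221.9, 12.4, 40.0], 0.66)]
red_stop scene [([316.4, 216.8, 38.8, 26.2], 0.94), ([281.2, 163.2, 24.7, 35.7], 0.42)]
clamp_knob top [([338.7, 242.6, 11.3, 13.4], 0.66)]
clamp_knob scene [([364.8, 205.2, 7.1, 7.7], 0.62)]
jar_honey top [([193.8, 146.0, 38.0, 32.9], 0.66)]
jar_honey scene [([211.8, 21
[... 384 characters left out ...]
8], 0.88)]
{'clock': 0.9, 'qpos': array([-1.30041851e+00,  3.52994012e-01,  1.63336490e+00, -1.82069726e-05,
        1.15522637e+00, -2.39304142e-03]), 'qvel': array([-0.00050887, -0.00079193,  0.0001637 ,  0.00037205,  0.00217718,
       -0.00037575]), 'joint_efforts': array([ 1.36815230e-03, -6.05153489e+01, -3.42441666e+01,  7.59422187e-05,
        1.13095273e-03,  5.05941358e-06]), 'eef_pos': array([ 168.37812541, -601.90695411,  231.29975419]), 'tcp_rot': array([3.14158532e+00, 1.66749650e-05, 2.72778206e-01]), 'contact_force': array([ 0.7610683 ,  0.48327277, -0.10088451]), 'wrist_torque': array([ 0.00054328, -0.00515103, -0.04192455]), 'grasp_force': 0.0, 'opening': 0.998200819829084}
```

View pics/t.png

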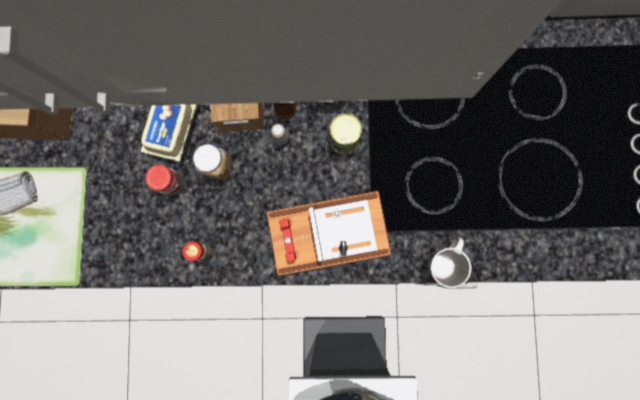

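View pics/s.png

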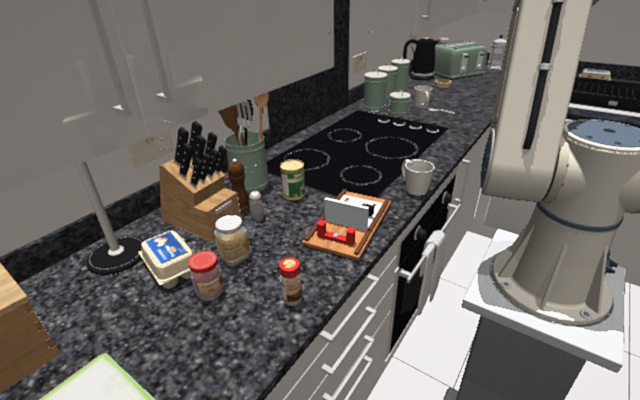

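The top view shows the board with corners near (267,212), (379,193), (391,254) and (277,274). The stop is on the left (world +y), at about column 288. The fence wall is at column ~314, and the knob is at about (343,248).

Run:
```python
from h import *
c=cam("top")
P=[ray(c,p,18) for p in [(267.5,212),(379,193),(391,254),(277,274)]]
for p in P: print(p.round(1))
ctr=sum(P)/4; print("ctr",ctr.round(1))
v=(P[0]-P[1])+(P[3]-P[2]); print("yaw",np.arctan2(v[1],v[0])-np.pi/2)
print("knob",ray(c,(343.5,247.5),60),"bolt",ray(c,(337,213),39))
print("stop",ray(c,(290,240),60),"fence",ray(c,(313,235),93))
w=cam("wrist");print(w, r.camera_params("wrist"))
im=cv2.imread("pics/t.png")[185:280,255:400];cv2.imwrite("pics/tc.png",cv2.resize(im,None,fx=5,fy=5,interpolation=cv2.INTER_CUBIC))
```

```text
[568.9 206.4  18. ]
[611.7 -79.   18. ]
[ 456.9 -104.    18. ]
[411.9 183.2  18. ]
ctr [512.3  51.6  18. ]
yaw 0.15200811018897142
knob [475.15629463  15.66986757  60.        ] bolt [561.03160451  29.28998173  39.        ]
stop [495.67025362 145.44171499  60.        ] fence [505.74560427  87.71526042  93.        ]
(array([[357.27402178,   0.        , 314.80148092],
       [  0.        , 357.27402178, 204.88329423],
       [  0.        ,   0.        ,   1.        ]]), array([ 240.05835634, -581.24446034,  372.34692161]), array([[ 2.68981188e-01, -9.21001027e-01, -2.81791108e-01],
       [-9.63145428e-01, -2.57230988e-01, -7.86327077e-02],
       [-6.46005007e-05,  2.92556537e-01, -9.56248226e-01]])) {'mtx': array([[357.27402178,   0.        , 314.80148092],
       [  0.        , 357.27402178, 204.88329423],
       [  0.        ,   0.        ,   1.        ]]), 'eye': array([ 240.05835634, -581.24446034,  372.34692161]), 'orientation': array([ 2.84469340e+00,  6.46005007e-05, -1.29846125e+00])}
```

View pics/tc.png

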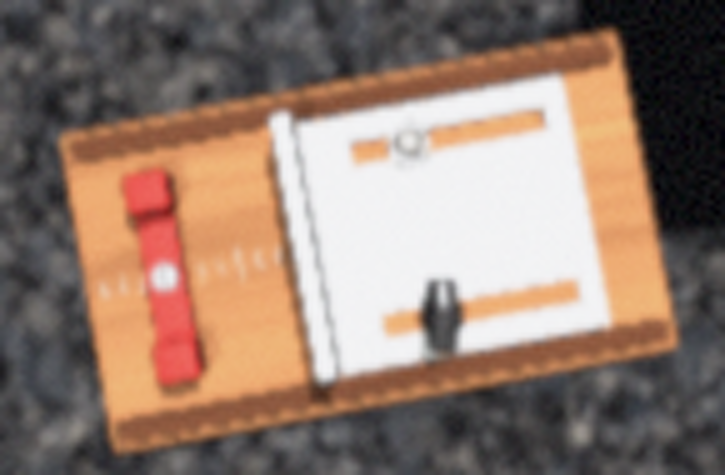

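The crop shows the guide turned about 0.15 rad, with the stop towards world +y. I'll move above it for a close look, turned so the knob's clockwise turn stays inside joint 6's range.

Call:
servo_tool(
  deltas=[
    {"x":16,"y":33,"z":2,"rz":0.15},
    {"x":32,"y":66,"z":4,"rz":0.3},
    {"x":48,"y":99,"z":6,"rz":0.45},
    {"x":64,"y":132,"z":8,"rz":0.6},
    {"x":80,"y":165,"z":10,"rz":0.75},
    {"x":96,"y":198,"z":12,"rz":0.9},
    {"x":112,"y":231,"z":14,"rz":1.05},
    {"x":128,"y":264,"z":16,"rz":1.2},
    {"x":144,"y":297,"z":18,"rz":1.35},
    {"x":160,"y":330,"z":20,"rz":1.5},
  ],
)

```text
invalid input
```

Call:
servo_tool(
  deltas=[
    {"x":16,"y":33,"rz":0.15},
    {"x":32,"y":66,"rz":0.3},
    {"x":48,"y":99,"rz":0.45},
    {"x":64,"y":132,"rz":0.6},
    {"x":80,"y":165,"rz":0.75},
    {"x":96,"y":198,"rz":0.9},
    {"x":112,"y":231,"rz":1.05},
    {"x":128,"y":264,"rz":1.2},
    {"x":144,"y":297,"rz":1.35},
    {"x":160,"y":327,"rz":1.5,"gripper":-1},
  ],
)

```text
invalid input
```

Call:
servo_tool(
  deltas=[
    {"rz":0.02,"gripper":-1},
    {"rz":0.02,"gripper":-1},
    {"rz":0.02,"gripper":-1},
    {"rz":0.02,"gripper":-1},
    {"rz":0.02,"gripper":-1},
    {"rz":0.02,"gripper":-1},
  ],
)

```text
invalid input
```

Run:
```python
from h import *
s=r.sense();print(s["eef_pos"],s["tcp_rot"],s["qpos"],s["opening"])
a=r.grab_frame("wrist");cv2.imwrite("pics/w1.png",a)
np.savez("w1.npz",*cam("wrist"));print(cam("wrist")[1])
for n in ["fence","red_stop","clamp_knob","slicing_guide"]: print(n,[(d["box"],round(d["conf"],2)) for d in r.recognise(n,"wrist")[:2]])
```

```text
[ 168.37812541 -601.90695411  231.29975419] [3.14158532e+00 1.66749650e-05 2.72778206e-01] [-1.30041851e+00  3.52994012e-01  1.63336490e+00 -1.82069726e-05
  1.15522637e+00 -2.39304142e-03] 0.998200819829084
[ 240.05834685 -581.24456464  372.34401132]
fence []
red_stop []
clamp_knob []
slicing_guide []
```

View pics/w1.png

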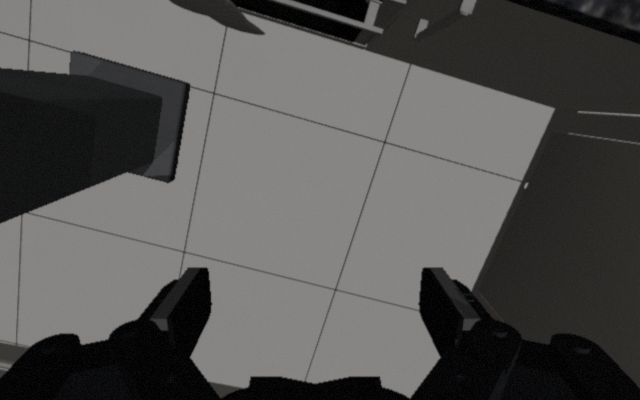

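The wrist camera still sees the floor from the start pose because the move calls were refused. I'll retry with every key in each row.

Call:
servo_tool(
  deltas=[
    {"x":16,"y":33,"z":2,"rx":0,"ry":0,"rz":0.15,"gripper":1},
    {"x":32,"y":66,"z":4,"rx":0,"ry":0,"rz":0.3,"gripper":1},
    {"x":48,"y":99,"z":6,"rx":0,"ry":0,"rz":0.45,"gripper":1},
    {"x":64,"y":132,"z":8,"rx":0,"ry":0,"rz":0.6,"gripper":1},
    {"x":80,"y":165,"z":10,"rx":0,"ry":0,"rz":0.75,"gripper":1},
    {"x":96,"y":198,"z":12,"rx":0,"ry":0,"rz":0.9,"gripper":1},
    {"x":112,"y":231,"z":14,"rx":0,"ry":0,"rz":1.05,"gripper":1},
    {"x":128,"y":264,"z":16,"rx":0,"ry":0,"rz":1.2,"gripper":1},
    {"x":144,"y":297,"z":18,"rx":0,"ry":0,"rz":1.35,"gripper":1},
    {"x":160,"y":330,"z":20,"rx":0,"ry":0,"rz":1.5,"gripper":1},
  ],
  newtons=40,
)

```text
clock: 2.15
eef_pos: [328.8, -270.6, 251.6]
tcp_rot: [3.141, 0.0, 1.779]
contact_force: [0.9, -1.0, 0.7]
opening: 0.998
grasp_force: 0.0
```

Call:
servo_tool(
  deltas=[
    {"x":20,"y":33,"z":0,"rx":0,"ry":0,"rz":0.15,"gripper":-1},
    {"x":40,"y":66,"z":0,"rx":0,"ry":0,"rz":0.3,"gripper":-1},
    {"x":60,"y":99,"z":0,"rx":0,"ry":0,"rz":0.45,"gripper":-1},
    {"x":80,"y":132,"z":0,"rx":0,"ry":0,"rz":0.6,"gripper":-1},
    {"x":100,"y":165,"z":0,"rx":0,"ry":0,"rz":0.75,"gripper":-1},
    {"x":120,"y":198,"z":0,"rx":0,"ry":0,"rz":0.9,"gripper":-1},
    {"x":140,"y":231,"z":0,"rx":0,"ry":0,"rz":1.05,"gripper":-1},
    {"x":160,"y":264,"z":0,"rx":0,"ry":0,"rz":1.2,"gripper":-1},
    {"x":180,"y":297,"z":0,"rx":0,"ry":0,"rz":1.35,"gripper":-1},
    {"x":200,"y":327,"z":0,"rx":0,"ry":0,"rz":1.5,"gripper":-1},
  ],
)

```text
clock: 3.15
eef_pos: [529.0, 56.9, 251.4]
tcp_rot: [3.142, 0.0, -3.004]
contact_force: [-0.1, -0.6, -0.2]
opening: -0.003
grasp_force: 0.0
```

Call:
servo_tool(
  deltas=[
    {"x":0,"y":0,"z":0,"rx":0,"ry":0,"rz":0.02,"gripper":-1},
    {"x":0,"y":0,"z":0,"rx":0,"ry":0,"rz":0.02,"gripper":-1},
    {"x":0,"y":0,"z":0,"rx":0,"ry":0,"rz":0.02,"gripper":-1},
  ],
)

```text
clock: 3.45
eef_pos: [527.8, 54.5, 251.1]
tcp_rot: [-3.141, -0.001, -2.992]
contact_force: [0.9, -0.9, -0.8]
opening: 0.001
grasp_force: 0.0
```

Run:
```python
from h import *
s=r.sense();print(s["eef_pos"],s["tcp_rot"],s["qpos"],s["opening"],s["clock"])
c=cam("wrist")
a=r.grab_frame("wrist");cv2.imwrite("pics/w2.png",a)
np.savez("w2.npz",*c);print(c[1])
for n in ["fence","red_stop","clamp_knob","slicing_guide"]: print(n,[(d["box"],round(d["conf"],2)) for d in r.recognise(n,"wrist")[:2]])
```

```text
[527.75628111  54.48958799 251.11532015] [-3.14132096e+00 -7.77731423e-04 -2.99226702e+00] [ 1.00255813e-01  1.86631897e-01  1.81224956e+00 -3.40093003e-04
  1.14347469e+00 -1.61972519e+00] 0.000519111279624365 3.45
[454.45675235  44.12330588 392.23776366]
fence [([200.2, 90.8, 153.2, 142.9], 0.66)]
red_stop [([400.8, 101.8, 39.5, 110.5], 0.94), ([273.9, 94.1, 21.5, 39.6], 0.27)]
clamp_knob [([275.7, 93.2, 21.7, 40.0], 0.76), ([273.9, 94.0, 25.5, 38.8], 0.37)]
slicing_guide [([169.8, 67.3, 289.6, 163.1], 0.8), ([200.9, 88.5, 154.9, 146.1], 0.43)]
```

View pics/w2.png

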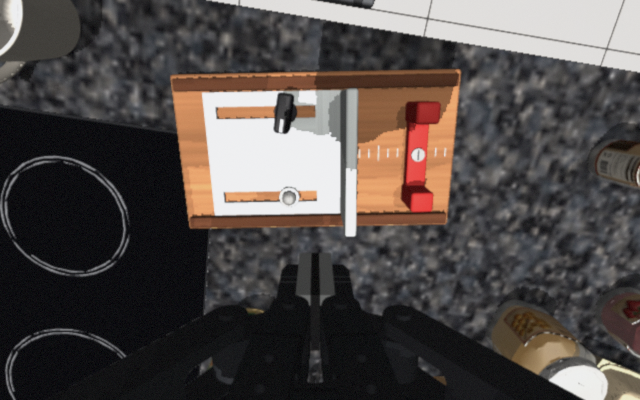

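The wrist view shows the board level in the picture:
- **Knob:** about (284,113), its bar almost straight along guide x.
- **Bolt cap:** (289,197).
- **Wall top:** columns 346–356, rows 88–236.
- **Bumper contact faces:** columns ~407.

Run:
```python
from h import *
d=np.load("w2.npz");c=(d["arr_0"],d["arr_1"],d["arr_2"])
yaw=3.1416-2.9923+0.0
pts={}
def g(P,o,y): 
    v=P[:2]-o; return np.array([v@[np.cos(y),np.sin(y)],v@[-np.sin(y),np.cos(y)]])
bolt=ray(c,(289,197.5),39)[:2]
C=[ray(c,p,18+h)[:2] for p,h in [((172,76),3),((460,70),3),((447,227),3),((190,228),3)]]
v=C[1]-C[0]+C[2]-C[3];y=np.arctan2(v[1],v[0])-np.pi/2
ctr=sum(C)/4;print("corner",[q.round(1) for q in C],ctr,y)
o=bolt-R.from_euler('z',y).as_matrix()[:2,:2]@[44,-40];print("origin from bolt",o)
for n,p,z in [("knobtop_a",(287,94),72),("knobtop_b",(281,131),72),("wallrear_n",(346,88),93),("wallrear_f",(345,236),93),("wallfront_n",(357,88),93),("wallfront_f",(356,236),93),("foot_l",(203,93),23),("foot_l2",(215,216),23),("bumpn",(408,102),63),("bumpn",(408,122),63),("bumpf",(404,187),63),("bumpf",(405,210),63)]:
    P=ray(c,p,z);print(n,P.round(1),g(P,o,y).round(1))
im=cv2.imread("pics/w2.png")[60:245,165:465];cv2.imwrite("pics/w2c.png",cv2.resize(im,None,fx=2.6,fy=2.6,interpolation=cv2.INTER_CUBIC))
```

```text
corner [array([456. , -97.1]), array([408.8, 180.2]), array([569.2, 209.1]), array([612.6, -72. ])] [511.64475167  55.03173692] 0.16072982211134623
origin from bolt [506.47908749  64.94440839]
knobtop_a [455.8  20.2  72. ] [-57.2 -36.1]
knobtop_b [487.5  18.8  72. ] [-26.1 -42.5]
wallrear_n [444.2  67.6  93. ] [-61.   12.6]
wallrear_f [568.9  88.6  93. ] [65.4 13.4]
wallfront_n [442.9  76.3  93. ] [-60.9  21.4]
wallfront_f [567.4  98.4  93. ] [65.5 23.3]
foot_l [467.3 -65.6  23. ] [ -59.5 -122.6]
foot_l2 [593.7 -45.1  23. ] [  68.5 -122.6]
bumpn [446.6 126.3  63. ] [-49.2  70.1]
bumpn [463.5 130.2  63. ] [-31.9  71.2]
bumpf [523.  139.8  63. ] [28.2 71.3]
bumpf [545.2 145.8  63. ] [51.2 73.6]
```

View pics/w2c.png

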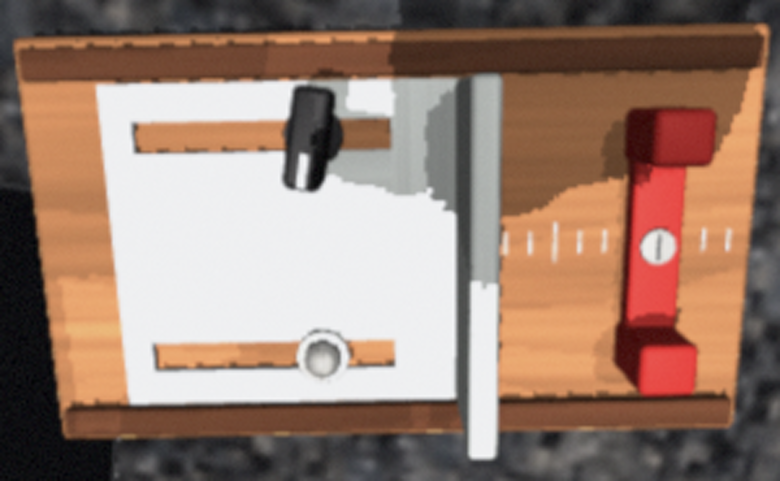

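Call:
servo_tool(
  deltas=[
    {"x":-7,"y":9,"z":0,"rx":0,"ry":0,"rz":0.01,"gripper":1},
    {"x":-15,"y":18,"z":0,"rx":0,"ry":0,"rz":0.01,"gripper":1},
    {"x":-22,"y":28,"z":0,"rx":0,"ry":0,"rz":0.01,"gripper":1},
    {"x":-22,"y":28,"z":-20,"rx":0,"ry":0,"rz":0.01,"gripper":1},
    {"x":-22,"y":28,"z":-45,"rx":0,"ry":0,"rz":0.01,"gripper":1},
    {"x":-22,"y":28,"z":-70,"rx":0,"ry":0,"rz":0.01,"gripper":1},
    {"x":-22,"y":28,"z":-95,"rx":0,"ry":0,"rz":0.01,"gripper":1},
    {"x":-22,"y":28,"z":-115,"rx":0,"ry":0,"rz":0.01,"gripper":1},
    {"x":-22,"y":28,"z":-120,"rx":0,"ry":0,"rz":0.01,"gripper":1},
    {"x":-22,"y":28,"z":-120,"rx":0,"ry":0,"rz":0.01,"gripper":1},
  ],
  newtons=20,
)

```text
clock: 4.7
eef_pos: [505.7, 83.6, 131.0]
tcp_rot: [3.142, -0.001, -2.98]
contact_force: [1.3, 0.0, 0.2]
opening: 0.998
grasp_force: 0.0
```

Run:
```python
from h import *
c=cam("wrist");np.savez("w3.npz",*c)
a=r.grab_frame("wrist");cv2.imwrite("pics/w3.png",a)
s=r.sense();print(s["eef_pos"],s["tcp_rot"],s["opening"],s["contact_force"])
# where wall-top ends predicted at current pose vs seen
print([proj(c,p).round(0) for p in [(444.2,67.6,93),(568.9,88.6,93),(442.9,76.3,93)]])
for n in ["fence","red_stop","clamp_knob"]: print(n,[(d["box"],round(d["conf"],2)) for d in r.recognise(n,"wrist")[:2]])
```

```text
[506.37745889  83.60010144 131.7631958 ] [ 3.14155978e+00  1.21621107e-04 -2.97993967e+00] 1.0011589648771169 [-0.22453442 -0.2388989   0.01541169]
[array([301., 120.]), array([305., 339.]), array([319., 120.])]
fence [([102.4, 113.8, 217.2, 224.5], 0.68)]
red_stop [([392.7, 128.6, 58.6, 165.0], 0.84)]
clamp_knob [([203.3, 120.5, 40.2, 59.3], 0.69)]
```

View pics/w3.png

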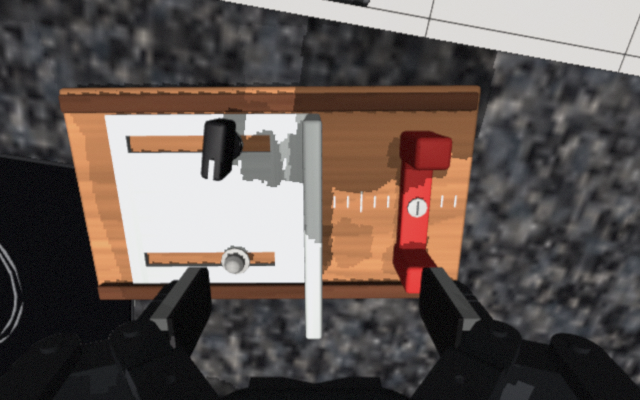

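The wall top (columns 305–321, rows 120–339) runs midway between the fingers and parallel to them. The knob (≈(218,148)) and bumpers are clear of the descent.

Call:
servo_tool(
  deltas=[
    {"x":0,"y":0,"z":-20,"rx":0,"ry":0,"rz":0,"gripper":1},
    {"x":0,"y":0,"z":-40,"rx":0,"ry":0,"rz":0,"gripper":1},
    {"x":0,"y":0,"z":-60,"rx":0,"ry":0,"rz":0,"gripper":1},
    {"x":0,"y":0,"z":-78,"rx":0,"ry":0,"rz":0,"gripper":1},
    {"x":0,"y":0,"z":-83,"rx":0,"ry":0,"rz":0,"gripper":1},
    {"x":0,"y":0,"z":-83,"rx":0,"ry":0,"rz":0,"gripper":1},
  ],
)

```text
clock: 5.5
eef_pos: [506.4, 83.1, 48.4]
tcp_rot: [-3.142, -0.0, -2.981]
contact_force: [0.0, 0.4, -0.7]
opening: 1.001
grasp_force: 0.0
```

Call:
servo_tool(
  deltas=[
    {"x":0,"y":0,"z":0,"rx":0,"ry":0,"rz":0,"gripper":-1},
    {"x":0,"y":0,"z":0,"rx":0,"ry":0,"rz":0,"gripper":-1},
    {"x":0,"y":0,"z":0,"rx":0,"ry":0,"rz":0,"gripper":-1},
    {"x":0,"y":0,"z":0,"rx":0,"ry":0,"rz":0,"gripper":-1},
    {"x":0,"y":0,"z":0,"rx":0,"ry":0,"rz":0,"gripper":-1},
    {"x":0,"y":0,"z":0,"rx":0,"ry":0,"rz":0,"gripper":-1},
    {"x":0,"y":0,"z":0,"rx":0,"ry":0,"rz":0,"gripper":-1},
    {"x":0,"y":0,"z":0,"rx":0,"ry":0,"rz":0,"gripper":-1},
  ],
  newtons=20,
)

```text
clock: 6.3
eef_pos: [506.6, 83.1, 48.6]
tcp_rot: [-3.141, 0.0, -2.98]
contact_force: [-1.8, -1.0, 5.4]
opening: 0.112
grasp_force: 21.4
```

Gripped. Now I slide 40 of the ~49 mm.

Call:
servo_tool(
  deltas=[
    {"x":-0.6,"y":4,"z":0,"rx":0,"ry":0,"rz":0,"gripper":-1},
    {"x":-1.3,"y":8,"z":0,"rx":0,"ry":0,"rz":0,"gripper":-1},
    {"x":-1.9,"y":12,"z":0,"rx":0,"ry":0,"rz":0,"gripper":-1},
    {"x":-2.6,"y":16,"z":0,"rx":0,"ry":0,"rz":0,"gripper":-1},
    {"x":-3.2,"y":20,"z":0,"rx":0,"ry":0,"rz":0,"gripper":-1},
    {"x":-3.8,"y":24,"z":0,"rx":0,"ry":0,"rz":0,"gripper":-1},
    {"x":-4.5,"y":28,"z":0,"rx":0,"ry":0,"rz":0,"gripper":-1},
    {"x":-5.1,"y":32,"z":0,"rx":0,"ry":0,"rz":0,"gripper":-1},
    {"x":-5.8,"y":36,"z":0,"rx":0,"ry":0,"rz":0,"gripper":-1},
    {"x":-6.4,"y":40,"z":0,"rx":0,"ry":0,"rz":0,"gripper":-1},
  ],
)

```text
clock: 7.3
eef_pos: [500.5, 122.9, 48.6]
tcp_rot: [-3.141, 0.001, -2.98]
contact_force: [2.1, -9.9, 14.3]
opening: 0.111
grasp_force: 23.6
```

Call:
servo_tool(
  deltas=[
    {"x":-0.2,"y":1,"z":0,"rx":0,"ry":0,"rz":0,"gripper":-1},
    {"x":-0.4,"y":2.5,"z":0,"rx":0,"ry":0,"rz":0,"gripper":-1},
  ],
)

```text
clock: 7.5
eef_pos: [500.0, 125.4, 48.6]
tcp_rot: [-3.141, 0.001, -2.98]
contact_force: [1.2, -4.9, 8.6]
opening: 0.113
grasp_force: 22.5
```

Run:
```python
from h import *
c=cam("wrist");a=r.grab_frame("wrist");cv2.imwrite("pics/w4.png",a)
s=r.sense();print(s["eef_pos"],s["tcp_rot"],s["opening"],s["contact_force"],s["wrist_torque"])
```

```text
[500.01645891 125.64720064  48.58754802] [-3.14118812e+00  7.95652091e-04 -2.98004003e+00] 0.11954259412805829 [ 1.2385752  -3.37670122  7.34646728] [-0.5962985 -0.1738102 -0.0044508]
```

View pics/w4.png

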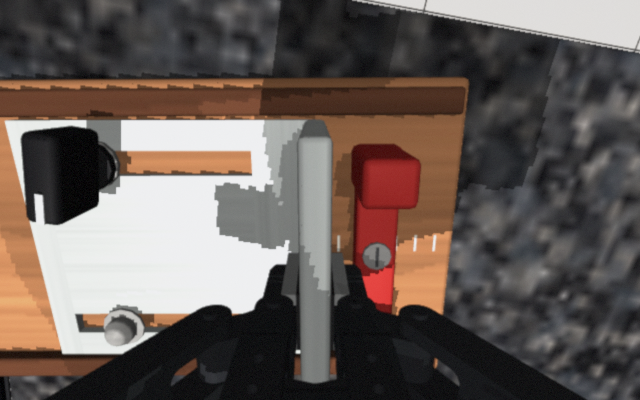

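The gap between the wall front (col ~332) and the bumper faces (col ~355) is several mm. I'll creep forward and watch the force.

Call:
servo_tool(
  deltas=[
    {"x":-0.15,"y":1,"z":0,"rx":0,"ry":0,"rz":0,"gripper":-1},
    {"x":-0.3,"y":2,"z":0,"rx":0,"ry":0,"rz":0,"gripper":-1},
    {"x":-0.4,"y":2.5,"z":0,"rx":0,"ry":0,"rz":0,"gripper":-1},
    {"x":-0.5,"y":3,"z":0,"rx":0,"ry":0,"rz":0,"gripper":-1},
  ],
)

```text
clock: 7.95
eef_pos: [499.6, 128.3, 48.6]
tcp_rot: [-3.141, 0.001, -2.98]
contact_force: [0.6, -6.3, 7.1]
opening: 0.117
grasp_force: 22.1
```

Call:
servo_tool(
  deltas=[
    {"x":-0.1,"y":0.5,"z":0,"rx":0,"ry":0,"rz":0,"gripper":-1},
    {"x":-0.2,"y":1,"z":0,"rx":0,"ry":0,"rz":0,"gripper":-1},
  ],
)

```text
clock: 8.15
eef_pos: [499.3, 129.3, 48.6]
tcp_rot: [-3.141, 0.001, -2.98]
contact_force: [0.4, -5.6, 7.7]
opening: 0.113
grasp_force: 22.2
```

Call:
servo_tool(
  deltas=[
    {"x":-0.1,"y":0.5,"z":0,"rx":0,"ry":0,"rz":0,"gripper":-1},
    {"x":-0.2,"y":1,"z":0,"rx":0,"ry":0,"rz":0,"gripper":-1},
  ],
)

```text
clock: 8.35
eef_pos: [499.2, 130.2, 48.6]
tcp_rot: [-3.141, 0.001, -2.98]
contact_force: [1.0, -5.1, 7.0]
opening: 0.112
grasp_force: 22.3
```

Drag is about 5 N. I keep creeping.

Call:
servo_tool(
  deltas=[
    {"x":-0.1,"y":0.4,"z":0,"rx":0,"ry":0,"rz":0,"gripper":-1},
    {"x":-0.1,"y":0.8,"z":0,"rx":0,"ry":0,"rz":0,"gripper":-1},
  ],
)

```text
clock: 8.55
eef_pos: [499.0, 131.0, 48.6]
tcp_rot: [-3.141, 0.001, -2.98]
contact_force: [1.0, -5.6, 4.0]
opening: 0.117
grasp_force: 21.9
```

Call:
servo_tool(
  deltas=[
    {"x":-0.1,"y":0.4,"z":0,"rx":0,"ry":0,"rz":0,"gripper":-1},
    {"x":-0.1,"y":0.8,"z":0,"rx":0,"ry":0,"rz":0,"gripper":-1},
  ],
)

```text
clock: 8.75
eef_pos: [498.8, 131.7, 48.6]
tcp_rot: [-3.141, 0.0, -2.98]
contact_force: [0.5, -7.6, 7.2]
opening: 0.111
grasp_force: 22.2
```

Call:
servo_tool(
  deltas=[
    {"x":-0.1,"y":0.4,"z":0,"rx":0,"ry":0,"rz":0,"gripper":-1},
    {"x":-0.1,"y":0.8,"z":0,"rx":0,"ry":0,"rz":0,"gripper":-1},
  ],
)

```text
clock: 8.95
eef_pos: [498.7, 132.5, 48.6]
tcp_rot: [-3.141, 0.0, -2.98]
contact_force: [0.6, -7.6, 8.7]
opening: 0.112
grasp_force: 22.3
```

Call:
servo_tool(
  deltas=[
    {"x":-0.1,"y":0.3,"z":0,"rx":0,"ry":0,"rz":0,"gripper":-1},
    {"x":-0.1,"y":0.6,"z":0,"rx":0,"ry":0,"rz":0,"gripper":-1},
  ],
)

```text
clock: 9.15
eef_pos: [498.6, 133.1, 48.6]
tcp_rot: [-3.141, 0.0, -2.98]
contact_force: [-0.3, -7.6, 7.5]
opening: 0.113
grasp_force: 22.2
```

Call:
servo_tool(
  deltas=[
    {"x":0,"y":0.3,"z":0,"rx":0,"ry":0,"rz":0,"gripper":-1},
    {"x":-0.1,"y":0.6,"z":0,"rx":0,"ry":0,"rz":0,"gripper":-1},
  ],
)

```text
clock: 9.35
eef_pos: [498.6, 133.7, 48.6]
tcp_rot: [-3.141, 0.001, -2.98]
contact_force: [0.7, -4.8, 3.3]
opening: 0.114
grasp_force: 21.8
```

Call:
servo_tool(
  deltas=[
    {"x":0,"y":0.2,"z":0,"rx":0,"ry":0,"rz":0,"gripper":-1},
    {"x":0,"y":0.4,"z":0,"rx":0,"ry":0,"rz":0,"gripper":-1},
  ],
)

```text
clock: 9.55
eef_pos: [498.5, 134.0, 48.6]
tcp_rot: [-3.141, 0.0, -2.98]
contact_force: [0.9, -6.0, 5.0]
opening: 0.114
grasp_force: 22.0
```

Run:
```python
from h import *
a0=cv2.imread("pics/w4.png");a=r.grab_frame("wrist");cv2.imwrite("pics/w5.png",a)
s=r.sense();print(s["eef_pos"],s["contact_force"],s["opening"])
for nm,im in(("w4",a0),("w5",a)):
    for row in (150,165,180,195,225):
        l=im[row].astype(int); red=np.where((l[:,2]>90)&(l[:,1]<50)&(l[:,0]<60))[0]
        print(nm,row,"red from",red[red>280][:1],"to",red[-1:], l[322:362:2,2].tolist())
```

```text
[498.46134246 134.04533237  48.5704494 ] [ 1.38950106 -6.77026392  6.19014024] 0.11205023602706426
w4 150 red from [] to [] [171, 174, 171, 153, 137, 107, 142, 143, 145, 145, 143, 142, 144, 143, 141, 78, 64, 63, 67, 69]
w4 165 red from [364] to [420] [172, 173, 167, 153, 133, 109, 137, 118, 103, 102, 102, 102, 100, 103, 99, 56, 55, 58, 57, 58]
w4 180 red from [363] to [419] [171, 172, 167, 151, 130, 109, 120, 121, 101, 99, 99, 100, 99, 100, 99, 65, 58, 60, 58, 58]
w4 195 red from [362] to [417] [172, 174, 166, 148, 126, 118, 115, 102, 103, 102, 101, 98, 97, 99, 98, 100, 80, 60, 65, 59]
w4 225 red from [357] to [396] [170, 171, 163, 146, 115, 118, 128, 128, 127, 128, 127, 128, 128, 108, 95, 92, 62, 85, 131, 151]
w5 150 red from [] to [] [171, 175, 170, 155, 135, 105, 66, 65, 68, 71, 73, 75, 75, 74, 75, 72, 72, 73, 74, 76]
w5 165 red from [340] to [396] [173, 174, 169, 151, 133, 81, 59, 57, 65, 103, 127, 140, 149, 153, 152, 152, 152, 152, 152, 152]
w5 180 red from [339] to [395] [172, 174, 168, 150, 130, 87, 58, 56, 72, 110, 126, 142, 154, 157, 157, 156, 157, 158, 157, 158]
w5 195 red from [339] to [394] [171, 173, 166, 147, 126, 95, 97, 76, 71, 114, 127, 136, 149, 150, 151, 150, 150, 151, 152, 153]
w5 225 red from [338] to [378] [171, 171, 164, 145, 115, 88, 95, 76, 96, 137, 154, 153, 155, 155, 154, 155, 154, 154, 153, 155]
```

The wall hasn't slipped in the grip (its edge is still at col 332). The bumper edge moved from col 361 to 338, so about 3.5 mm is left.

Call:
servo_tool(
  deltas=[
    {"x":-0.1,"y":0.5,"z":0,"rx":0,"ry":0,"rz":0,"gripper":-1},
    {"x":-0.2,"y":1,"z":0,"rx":0,"ry":0,"rz":0,"gripper":-1},
    {"x":-0.3,"y":1.5,"z":0,"rx":0,"ry":0,"rz":0,"gripper":-1},
    {"x":-0.3,"y":2,"z":0,"rx":0,"ry":0,"rz":0,"gripper":-1},
  ],
)

```text
clock: 10.0
eef_pos: [498.2, 136.1, 48.6]
tcp_rot: [-3.141, 0.0, -2.98]
contact_force: [0.6, -7.9, 7.3]
opening: 0.117
grasp_force: 22.2
```

Call:
servo_tool(
  deltas=[
    {"x":0,"y":0.3,"z":0,"rx":0,"ry":0,"rz":0,"gripper":-1},
    {"x":-0.1,"y":0.6,"z":0,"rx":0,"ry":0,"rz":0,"gripper":-1},
  ],
)

```text
clock: 10.2
eef_pos: [498.1, 136.7, 48.6]
tcp_rot: [-3.141, 0.0, -2.98]
contact_force: [1.5, -5.5, 5.7]
opening: 0.113
grasp_force: 22.1
```

Call:
servo_tool(
  deltas=[
    {"x":0,"y":0.2,"z":0,"rx":0,"ry":0,"rz":0,"gripper":-1},
    {"x":-0.1,"y":0.4,"z":0,"rx":0,"ry":0,"rz":0,"gripper":-1},
  ],
)

```text
clock: 10.4
eef_pos: [498.0, 137.1, 48.6]
tcp_rot: [-3.141, 0.0, -2.98]
contact_force: [-0.5, -6.5, 6.7]
opening: 0.112
grasp_force: 22.1
```

Call:
servo_tool(
  deltas=[
    {"x":0,"y":0.2,"z":0,"rx":0,"ry":0,"rz":0,"gripper":-1},
    {"x":-0.1,"y":0.4,"z":0,"rx":0,"ry":0,"rz":0,"gripper":-1},
  ],
)

```text
clock: 10.6
eef_pos: [497.9, 137.5, 48.6]
tcp_rot: [-3.141, 0.0, -2.98]
contact_force: [0.7, -6.8, 7.3]
opening: 0.112
grasp_force: 22.1
```

Call:
servo_tool(
  deltas=[
    {"x":0,"y":0.2,"z":0,"rx":0,"ry":0,"rz":0,"gripper":-1},
    {"x":-0.1,"y":0.4,"z":0,"rx":0,"ry":0,"rz":0,"gripper":-1},
  ],
)

```text
clock: 10.8
eef_pos: [497.9, 137.7, 48.6]
tcp_rot: [-3.14, 0.001, -2.98]
contact_force: [2.4, -9.3, 7.1]
opening: 0.115
grasp_force: 22.2
```

Call:
servo_tool(
  deltas=[
    {"x":0,"y":0.2,"z":0,"rx":0,"ry":0,"rz":0,"gripper":-1},
    {"x":-0.1,"y":0.4,"z":0,"rx":0,"ry":0,"rz":0,"gripper":-1},
  ],
)

```text
clock: 11.0
eef_pos: [497.9, 137.9, 48.6]
tcp_rot: [-3.14, 0.001, -2.979]
contact_force: [2.8, -10.8, 6.3]
opening: 0.112
grasp_force: 22.4
```

Run:
```python
from h import *
a=r.grab_frame("wrist");cv2.imwrite("pics/w6.png",a)
s=r.sense();print(s["eef_pos"],s["contact_force"],s["opening"],s["clock"])
for row in (165,180,195,225):
        l=a[row].astype(int); red=np.where((l[:,2]>90)&(l[:,1]<50)&(l[:,0]<60))[0]
        print(row,"red from",red[red>280][:1],"to",red[-1:], l[322:362:2,2].tolist())
```

```text
[497.91291188 137.83817396  48.5789806 ] [  1.77436617 -11.13171166   7.06485106] 0.11176551293866469 11.05
165 red from [333] to [386] [173, 175, 164, 147, 117, 121, 143, 153, 152, 153, 151, 153, 154, 153, 153, 154, 153, 153, 152, 152]
180 red from [332] to [385] [172, 173, 163, 145, 119, 118, 146, 156, 159, 154, 159, 157, 156, 159, 158, 157, 156, 157, 158, 157]
195 red from [332] to [384] [174, 174, 162, 143, 107, 121, 140, 152, 151, 150, 151, 152, 151, 152, 150, 151, 151, 151, 151, 151]
225 red from [332] to [370] [173, 172, 159, 140, 107, 133, 153, 154, 155, 153, 155, 154, 154, 157, 155, 154, 155, 155, 156, 155]
```

Contact: the force is climbing above drag and the TCP lags its command. I add a little more and hold.

Call:
servo_tool(
  deltas=[
    {"x":0,"y":0.3,"z":0,"rx":0,"ry":0,"rz":0,"gripper":-1},
    {"x":-0.1,"y":0.6,"z":0,"rx":0,"ry":0,"rz":0,"gripper":-1},
    {"x":-0.1,"y":0.6,"z":0,"rx":0,"ry":0,"rz":0,"gripper":-1},
  ],
)

```text
clock: 11.35
eef_pos: [497.9, 137.9, 48.6]
tcp_rot: [-3.139, 0.001, -2.979]
contact_force: [3.4, -13.9, 7.1]
opening: 0.116
grasp_force: 22.7
```

Call:
servo_tool(
  deltas=[
    {"x":0,"y":0.3,"z":0,"rx":0,"ry":0,"rz":0,"gripper":-1},
    {"x":-0.1,"y":0.5,"z":0,"rx":0,"ry":0,"rz":0,"gripper":-1},
    {"x":-0.1,"y":0.5,"z":0,"rx":0,"ry":0,"rz":0,"gripper":-1},
  ],
)

```text
clock: 11.65
eef_pos: [497.9, 137.9, 48.6]
tcp_rot: [-3.139, 0.001, -2.979]
contact_force: [3.6, -18.4, 7.2]
opening: 0.109
grasp_force: 22.9
```

Call:
servo_tool(
  deltas=[
    {"x":0,"y":0,"z":0,"rx":0,"ry":0,"rz":0,"gripper":-1},
    {"x":0,"y":0,"z":0,"rx":0,"ry":0,"rz":0,"gripper":-1},
    {"x":0,"y":0,"z":0,"rx":0,"ry":0,"rz":0,"gripper":-1},
    {"x":0,"y":0,"z":0,"rx":0,"ry":0,"rz":0,"gripper":-1},
    {"x":0,"y":-0.6,"z":0,"rx":0,"ry":0,"rz":0,"gripper":-1},
    {"x":0.1,"y":-1.2,"z":0,"rx":0,"ry":0,"rz":0,"gripper":-1},
  ],
)

```text
clock: 12.25
eef_pos: [497.9, 137.8, 48.6]
tcp_rot: [-3.14, 0.001, -2.98]
contact_force: [2.3, -6.4, 5.6]
opening: 0.118
grasp_force: 22.6
```

Call:
servo_tool(
  deltas=[
    {"x":0,"y":0,"z":0,"rx":0,"ry":0,"rz":0,"gripper":1},
    {"x":0,"y":0,"z":0,"rx":0,"ry":0,"rz":0,"gripper":1},
    {"x":0,"y":0,"z":0,"rx":0,"ry":0,"rz":0,"gripper":1},
    {"x":0,"y":0,"z":0,"rx":0,"ry":0,"rz":0,"gripper":1},
    {"x":0,"y":0,"z":0,"rx":0,"ry":0,"rz":0,"gripper":1},
    {"x":0,"y":0,"z":0,"rx":0,"ry":0,"rz":0,"gripper":1},
    {"x":0,"y":0,"z":25,"rx":0,"ry":0,"rz":0,"gripper":1},
    {"x":0,"y":0,"z":50,"rx":0,"ry":0,"rz":0,"gripper":1},
    {"x":0,"y":0,"z":75,"rx":0,"ry":0,"rz":0,"gripper":1},
    {"x":0,"y":0,"z":100,"rx":0,"ry":0,"rz":0,"gripper":1},
  ],
)

```text
clock: 13.25
eef_pos: [497.1, 138.7, 149.2]
tcp_rot: [3.142, -0.0, -2.98]
contact_force: [0.8, -0.3, -0.4]
opening: 1.005
grasp_force: 0.0
```

Call:
servo_tool(
  deltas=[
    {"x":5,"y":-35,"z":20,"rx":0,"ry":0,"rz":0,"gripper":1},
    {"x":10,"y":-65,"z":40,"rx":0,"ry":0,"rz":0,"gripper":1},
    {"x":10,"y":-90,"z":50,"rx":0,"ry":0,"rz":0,"gripper":1},
    {"x":10,"y":-110,"z":50,"rx":0,"ry":0,"rz":0,"gripper":1},
    {"x":10,"y":-110,"z":50,"rx":0,"ry":0,"rz":0,"gripper":1},
    {"x":10,"y":-110,"z":50,"rx":0,"ry":0,"rz":0,"gripper":1},
  ],
)

```text
clock: 13.85
eef_pos: [507.1, 28.7, 198.2]
tcp_rot: [3.141, -0.0, -2.982]
contact_force: [-0.0, -0.4, -1.2]
opening: 0.995
grasp_force: 0.0
```

Run:
```python
from h import *
c=cam("wrist");np.savez("w7.npz",*c)
a=r.grab_frame("wrist");cv2.imwrite("pics/w7.png",a)
s=r.sense();print(s["eef_pos"],s["tcp_rot"],s["clock"],s["qpos"][5])
for n in ["fence","red_stop","clamp_knob"]: print(n,[(d["box"],round(d["conf"],2)) for d in r.recognise(n,"wrist")[:2]])
im=a[60:360,60:460];cv2.imwrite("pics/w7c.png",cv2.resize(im,None,fx=2,fy=2,interpolation=cv2.INTER_CUBIC))
```

```text
[507.09173075  29.20722506 198.04134143] [ 3.14115894e+00 -3.84423211e-04 -2.98077318e+00] 13.9 -1.677538574653272
fence [([271.4, 117.0, 205.5, 162.0], 0.97)]
red_stop [([465.8, 136.9, 23.0, 122.9], 0.91)]
clamp_knob [([296.9, 123.3, 22.4, 47.9], 0.63)]
```

View pics/w7c.png

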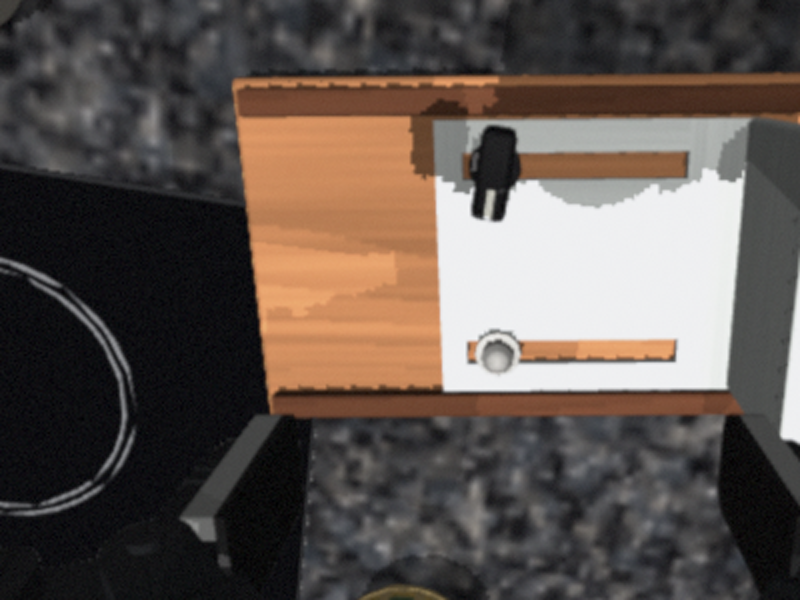

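The crop shows the fence resting by the stop and the knob bar from about (308,123) to (304,170) in full-picture pixels, turned ~0.1 rad. I'll triangulate it.

Run:
```python
from h import *
def L(n): d=np.load(n);return d["arr_0"],d["arr_1"],d["arr_2"]
cs=[L("w2.npz"),L("w3.npz"),L("w7.npz")]
def tri(px):
    A=np.zeros((3,3));b=np.zeros(3)
    for c,p in zip(cs,px):
        K,e,M=c;d=M@np.linalg.inv(K)@[*p,1];d/=np.linalg.norm(d);Q=np.eye(3)-np.outer(d,d);A+=Q;b+=Q@e
    X=np.linalg.solve(A,b);print(X.round(1),[(proj(c,X)-p).round(1) for c,p in zip(cs,px)]);return X
tip=tri([(281,132.5),(211,179.5),(304,170)])
bolt=tri([(289,197.5),(235,263),(308.5,236.5)])
y=.161;u=np.array([np.cos(y),np.sin(y)])
print("axis from bolt",bolt[:2]-88*u)
for q in(.05,.1,.15):print("axis from tip",q,tip[:2]-18*np.array([np.cos(y-q),np.sin(y-q)]))
```

```text
[490.   18.   60.7] [array([-0.1,  0. ]), array([0.1, 0.2]), array([ 0.1, -0.2])]
[559.5  32.   27.4] [array([-0.1, -0.1]), array([-0.2, -0.9]), array([0.2, 0.8])]
axis from bolt [472.67703228  17.92764294]
axis from tip 0.05 [472.11716577  16.02095102]
axis from tip 0.1 [472.03986919  16.91753147]
axis from tip 0.15 [472.00747956  17.81685465]
```

Call:
servo_tool(
  deltas=[
    {"x":-18,"y":-6,"z":-10,"rx":0,"ry":0,"rz":-0.05,"gripper":1},
    {"x":-35,"y":-12,"z":-30,"rx":0,"ry":0,"rz":-0.1,"gripper":1},
    {"x":-35,"y":-12,"z":-55,"rx":0,"ry":0,"rz":-0.1,"gripper":1},
    {"x":-35,"y":-12,"z":-80,"rx":0,"ry":0,"rz":-0.1,"gripper":1},
    {"x":-35,"y":-12,"z":-100,"rx":0,"ry":0,"rz":-0.1,"gripper":1},
    {"x":-35,"y":-12,"z":-120,"rx":0,"ry":0,"rz":-0.1,"gripper":1},
    {"x":-35,"y":-12,"z":-140,"rx":0,"ry":0,"rz":-0.1,"gripper":1},
    {"x":-35,"y":-12,"z":-155,"rx":0,"ry":0,"rz":-0.1,"gripper":1},
    {"x":-35,"y":-12,"z":-165,"rx":0,"ry":0,"rz":-0.1,"gripper":1},
    {"x":-35,"y":-12,"z":-165,"rx":0,"ry":0,"rz":-0.1,"gripper":1},
  ],
)

```text
clock: 15.05
eef_pos: [471.5, 17.1, 32.2]
tcp_rot: [3.141, -0.002, -3.08]
contact_force: [-0.8, -0.3, 1.1]
opening: 1.003
grasp_force: 0.0
```

Call:
servo_tool(
  deltas=[
    {"x":0,"y":0,"z":0,"rx":0,"ry":0,"rz":0,"gripper":-1},
    {"x":0,"y":0,"z":0,"rx":0,"ry":0,"rz":0,"gripper":-1},
    {"x":0,"y":0,"z":0,"rx":0,"ry":0,"rz":0,"gripper":-1},
    {"x":0,"y":0,"z":0,"rx":0,"ry":0,"rz":0,"gripper":-1},
    {"x":0,"y":0,"z":0,"rx":0,"ry":0,"rz":0,"gripper":-1},
    {"x":0,"y":0,"z":0,"rx":0,"ry":0,"rz":0,"gripper":-1},
    {"x":0,"y":0,"z":0,"rx":0,"ry":0,"rz":0,"gripper":-1},
    {"x":0,"y":0,"z":0,"rx":0,"ry":0,"rz":0,"gripper":-1},
  ],
  newtons=40,
)

```text
clock: 15.85
eef_pos: [472.6, 16.6, 33.7]
tcp_rot: [-3.142, 0.001, -3.081]
contact_force: [-0.3, -1.5, 5.8]
opening: 0.157
grasp_force: 40.8
```

Call:
servo_tool(
  deltas=[
    {"x":0,"y":0,"z":-0.1,"rx":0,"ry":0,"rz":-0.07,"gripper":-1},
    {"x":0,"y":0,"z":-0.3,"rx":0,"ry":0,"rz":-0.14,"gripper":-1},
    {"x":0,"y":0,"z":-0.4,"rx":0,"ry":0,"rz":-0.21,"gripper":-1},
    {"x":0,"y":0,"z":-0.5,"rx":0,"ry":0,"rz":-0.28,"gripper":-1},
    {"x":0,"y":0,"z":-0.7,"rx":0,"ry":0,"rz":-0.35,"gripper":-1},
    {"x":0,"y":0,"z":-0.8,"rx":0,"ry":0,"rz":-0.42,"gripper":-1},
    {"x":0,"y":0,"z":-1,"rx":0,"ry":0,"rz":-0.49,"gripper":-1},
    {"x":0,"y":0,"z":-1.1,"rx":0,"ry":0,"rz":-0.56,"gripper":-1},
    {"x":0,"y":0,"z":-1.3,"rx":0,"ry":0,"rz":-0.63,"gripper":-1},
    {"x":0,"y":0,"z":-1.4,"rx":0,"ry":0,"rz":-0.7,"gripper":-1},
  ],
)

```text
clock: 16.85
eef_pos: [473.0, 16.8, 32.4]
tcp_rot: [3.141, 0.001, 2.5]
contact_force: [-0.9, 0.8, 6.6]
opening: 0.154
grasp_force: 39.3
```

Call:
servo_tool(
  deltas=[
    {"x":0,"y":0,"z":-0.1,"rx":0,"ry":0,"rz":-0.07,"gripper":-1},
    {"x":0,"y":0,"z":-0.3,"rx":0,"ry":0,"rz":-0.14,"gripper":-1},
    {"x":0,"y":0,"z":-0.4,"rx":0,"ry":0,"rz":-0.21,"gripper":-1},
    {"x":0,"y":0,"z":-0.5,"rx":0,"ry":0,"rz":-0.28,"gripper":-1},
    {"x":0,"y":0,"z":-0.7,"rx":0,"ry":0,"rz":-0.35,"gripper":-1},
    {"x":0,"y":0,"z":-0.8,"rx":0,"ry":0,"rz":-0.42,"gripper":-1},
    {"x":0,"y":0,"z":-1,"rx":0,"ry":0,"rz":-0.49,"gripper":-1},
    {"x":0,"y":0,"z":-1.1,"rx":0,"ry":0,"rz":-0.54,"gripper":-1},
  ],
)

```text
clock: 17.65
eef_pos: [473.2, 16.9, 32.0]
tcp_rot: [3.14, 0.001, 1.961]
contact_force: [-3.4, 0.9, 19.3]
opening: 0.157
grasp_force: 41.3
```

Run:
```python
from h import *
s=r.sense();print({k:np.round(s[k],3) for k in s})
```

```text
{'clock': np.float64(17.65), 'qpos': array([ 0.032,  0.425,  2.099,  0.   ,  0.616, -0.357]), 'qvel': array([-0.   ,  0.   , -0.   ,  0.001, -0.001,  0.48 ]), 'joint_efforts': array([ -1.078, -41.765, -16.903,  -0.079,  -1.191,  -0.297]), 'eef_pos': array([473.167,  16.879,  32.035]), 'tcp_rot': array([3.140e+00, 1.000e-03, 1.961e+00]), 'contact_force': array([-3.404,  0.898, 19.297]), 'wrist_torque': array([0.242, 0.602, 0.326]), 'grasp_force': np.float64(41.273), 'opening': np.float64(0.157)}
```

Call:
servo_tool(
  deltas=[
    {"x":0,"y":0,"z":0,"rx":0,"ry":0,"rz":-0.05,"gripper":-1},
    {"x":0,"y":0,"z":0,"rx":0,"ry":0,"rz":-0.09,"gripper":-1},
    {"x":0,"y":0,"z":0,"rx":0,"ry":0,"rz":-0.09,"gripper":-1},
    {"x":0,"y":0,"z":0,"rx":0,"ry":0,"rz":-0.09,"gripper":-1},
    {"x":0,"y":0,"z":0,"rx":0,"ry":0,"rz":-0.09,"gripper":-1},
  ],
)

```text
clock: 18.15
eef_pos: [473.2, 16.9, 32.0]
tcp_rot: [3.14, 0.0, 1.873]
contact_force: [-3.0, 0.8, 19.5]
opening: 0.156
grasp_force: 41.1
```

Call:
servo_tool(
  deltas=[
    {"x":0,"y":0,"z":0,"rx":0,"ry":0,"rz":0,"gripper":1},
    {"x":0,"y":0,"z":0,"rx":0,"ry":0,"rz":0,"gripper":1},
    {"x":0,"y":0,"z":0,"rx":0,"ry":0,"rz":0,"gripper":1},
    {"x":0,"y":0,"z":0,"rx":0,"ry":0,"rz":0,"gripper":1},
    {"x":0,"y":0,"z":0,"rx":0,"ry":0,"rz":0,"gripper":1},
    {"x":0,"y":0,"z":0,"rx":0,"ry":0,"rz":0,"gripper":1},
    {"x":0,"y":0,"z":15,"rx":0,"ry":0,"rz":0,"gripper":1},
    {"x":0,"y":0,"z":40,"rx":0,"ry":0,"rz":0,"gripper":1},
    {"x":0,"y":0,"z":70,"rx":0,"ry":0,"rz":0,"gripper":1},
    {"x":0,"y":0,"z":100,"rx":0,"ry":0,"rz":0,"gripper":1},
  ],
)

```text
clock: 19.15
eef_pos: [471.9, 16.7, 131.6]
tcp_rot: [-3.141, -0.0, 1.873]
contact_force: [-0.0, 0.1, 0.3]
opening: 1.002
grasp_force: 0.0
```

Call:
servo_tool(
  deltas=[
    {"x":15,"y":10,"z":30,"rx":0,"ry":0,"rz":0.15,"gripper":1},
    {"x":30,"y":20,"z":60,"rx":0,"ry":0,"rz":0.3,"gripper":1},
    {"x":45,"y":30,"z":80,"rx":0,"ry":0,"rz":0.45,"gripper":1},
    {"x":55,"y":40,"z":80,"rx":0,"ry":0,"rz":0.6,"gripper":1},
    {"x":55,"y":50,"z":80,"rx":0,"ry":0,"rz":0.75,"gripper":1},
    {"x":55,"y":60,"z":80,"rx":0,"ry":0,"rz":0.9,"gripper":1},
    {"x":55,"y":60,"z":80,"rx":0,"ry":0,"rz":1.05,"gripper":1},
    {"x":55,"y":60,"z":80,"rx":0,"ry":0,"rz":1.2,"gripper":1},
    {"x":55,"y":60,"z":80,"rx":0,"ry":0,"rz":1.35,"gripper":1},
    {"x":55,"y":60,"z":80,"rx":0,"ry":0,"rz":1.4,"gripper":1},
  ],
)

```text
clock: 20.15
eef_pos: [527.1, 76.7, 210.6]
tcp_rot: [-3.142, -0.0, -3.005]
contact_force: [1.1, 0.4, 1.1]
opening: 1.002
grasp_force: 0.0
```

Run:
```python
from h import *
c=cam("wrist");np.savez("w8.npz",*c)
a=r.grab_frame("wrist")
s=r.sense();print(s["eef_pos"],s["tcp_rot"],s["clock"])
im=a[60:330,130:500];cv2.imwrite("pics/w8c.png",cv2.resize(im,None,fx=2.15,fy=2.15,interpolation=cv2.INTER_CUBIC))
```

```text
[527.09613571  76.72642111 210.62670873] [ 3.14158740e+00 -3.57331994e-04 -3.00464164e+00] 20.2
```

View pics/w8c.png

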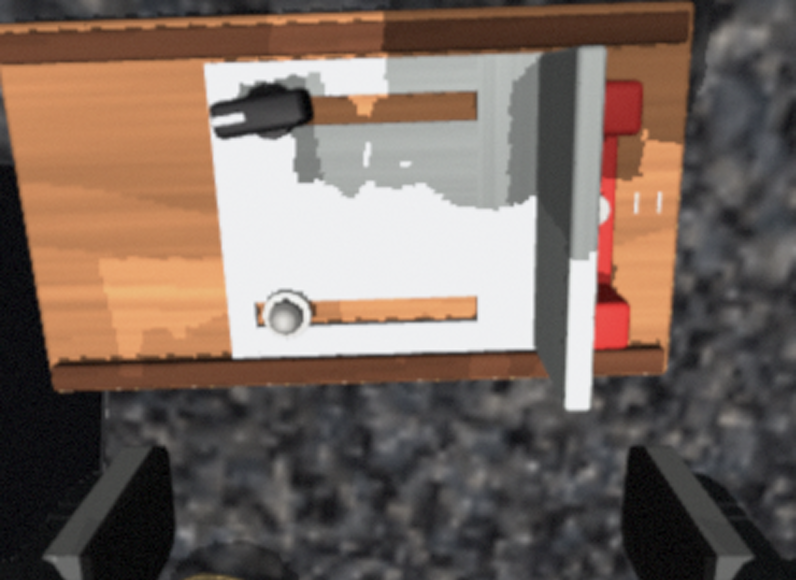

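The knob bar now lies almost along the guide's y axis (about 1.4 rad), and both bumpers sit behind the wall. One numeric check of the gap from straight above before signing off.

Call:
servo_tool(
  deltas=[
    {"x":-10,"y":20,"z":0,"rx":0,"ry":0,"rz":0.02,"gripper":1},
    {"x":-20,"y":45,"z":0,"rx":0,"ry":0,"rz":0.02,"gripper":1},
    {"x":-30,"y":68,"z":0,"rx":0,"ry":0,"rz":0.02,"gripper":1},
    {"x":-30,"y":68,"z":0,"rx":0,"ry":0,"rz":0.02,"gripper":1},
    {"x":-30,"y":68,"z":0,"rx":0,"ry":0,"rz":0.02,"gripper":1},
  ],
)

```text
clock: 20.7
eef_pos: [497.2, 144.8, 210.7]
tcp_rot: [-3.141, -0.0, -2.99]
contact_force: [-0.1, 0.3, 0.1]
opening: 1.001
grasp_force: 0.0
```

Run:
```python
from h import *
c=cam("wrist");a=r.grab_frame("wrist");s=r.sense();print(s["eef_pos"],s["tcp_rot"],s["contact_force"],s["clock"])
u=np.array([-.16,.987])
m=(a[:,:,2].astype(int)>90)&(a[:,:,1]<60)&(a[:,:,0]<60)
print("red box rows",np.where(m[:,280:400].sum(1)>8)[0][[0,-1]])
b=np.array([498-.16*5,137.8+5])   # expected wall front mid at contact
for gx in (-42,-36,36,42):
    P=np.array([b[0]+gx*.987,b[1]+gx*.16]); p=proj(c,[*P,63]);q=proj(c,[*P,93]); row=int(p[1])
    print(gx,"pred col z63",p.round(1),"z93",q.round(1),"red",np.where(m[row])[0][[0,-1]] if m[row].any() else None)
    print(a[row,296:344:2].tolist())
```

```text
[497.43687446 144.43401138 210.76028118] [-3.14126991e+00  7.25744186e-05 -2.99047917e+00] [-0.41795909  0.28084729 -0.51309743] 20.75
red box rows [121 244]
-42 pred col z63 [311.2 138.1] z93 [310.7 142.7] red [312 338]
[[124, 127, 124], [128, 129, 126], [164, 167, 162], [172, 174, 171], [174, 177, 173], [176, 178, 175], [175, 178, 175], [127, 128, 127], [38, 40, 96], [32, 34, 136], [41, 43, 155], [42, 45, 156], [42, 46, 157], [42, 45, 157], [43, 45, 158], [45, 47, 159], [47, 49, 161], [44, 47, 159], [49, 51, 162], [45, 46, 159], [38, 41, 145], [34, 45, 112], [64, 95, 139], [64, 95, 140]]
-36 pred col z63 [311.2 145.6] z93 [310.8 151.1] red [313 338]
[[124, 126, 123], [130, 132, 129], [162, 165, 162], [172, 174, 171], [172, 175, 172], [175, 178, 175], [178, 181, 177], [133, 135, 133], [39, 40, 86], [30, 31, 126], [35, 38, 148], [39, 41, 150], [39, 43, 150], [39, 41, 150], [39, 42, 150], [37, 40, 150], [41, 43, 152], [43, 44, 152], [38, 41, 149], [42, 47, 153], [36, 37, 139], [42, 56, 117], [63, 94, 136], [63, 94, 138]]
36 pred col z63 [312.3 229.5] z93 [312.  243.1] red [315 599]
[[241, 240, 239], [240, 239, 238], [214, 214, 211], [238, 237, 235], [240, 239, 238], [241, 239, 239], [241, 240, 239], [236, 236, 234], [140, 142, 140], [25, 27, 90], [46, 48, 157], [73, 77, 220], [79, 85, 231], [82, 86, 232], [83, 89, 232], [77, 82, 232], [76, 79, 232], [73, 77, 231], [74, 77, 231], [71, 75, 231], [59, 62, 209], [53, 75, 151], [95, 141, 207], [94, 142, 208]]
42 pred col z63 [312.4 235.9] z93 [312.1 250.2] red [315 602]
[[241, 239, 239], [241, 240, 239], [212, 211, 209], [237, 236, 235], [241, 240, 239], [241, 239, 239], [241, 240, 239], [240, 239, 238], [170, 173, 170], [37, 38, 89], [31, 34, 123], [75, 80, 231], [74, 78, 231], [77, 83, 232], [79, 84, 232], [75, 79, 232], [71, 76, 231], [73, 76, 232], [70, 74, 231], [68, 73, 230], [55, 59, 206], [49, 69, 143], [84, 127, 185], [86, 127, 186]]
```

```bash
python3 -c "
from rig import r
print(r.sign_off())"
```

```text
the job is handed in; nothing more can be done
None
```

The fence is set against both bumpers of the red stop (under about 1 mm gap in the last picture) after a press of up to about 18 N. The knob is clamped at about 1.4 rad and the gripper is clear. I handed the job in at about 21 s; no verdict was returned.

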